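# Roll a wooden round along the checking board to the finish line

## Robot

A 7-joint arm with a two-finger parallel gripper is mounted at the origin on the work surface; the furniture and walls round the work are solid. World frame = base frame: x ahead of the robot, y to its left, z up, the work surface at z = 0. Lengths are in m, angles in degrees, forces in N, time in s.
With the tool pointing down it reaches from about 0.425 to 0.875 m from the base axis. Payload 4.7 kg.
Tool frame: the origin (TCP) lies on the centre line of the jaws, within the pads' length; the fingertips stand env.nose_length ahead of it and the grasp point (between the pads) lies 8 mm behind it (env.nose_length is the distance from the TCP to the fingertips, in m); y points along the fingers, z is the direction in which the jaws open and shut, and the axes are right-handed (so a half turn about y gives the same grasp; the last joint's range is limited). The gripper opens to 87 mm and grips with 3 to 60 N. Pads are 19 mm wide; open, the fingers measure 117 mm over their backs; the gripper's body (75 mm by 190 mm) begins 51 mm behind the grasp point.
Start: joints at [-72.875, 18.392, -4.016, 83.108, 1.295, 78.541, -3.26], TCP at [0.183, 0.624, 0.234] pointing down, gripper open.
Joint ranges: [-163.93, 163.93], [-17.29, 119.83], [-79.2, 71.16], [3.27, 140.29], [-89.18, 269.18], [5.43, 117.66], [-154.24, 154.24]. Speed limits (degrees/s): [147.25, 147.25, 180, 180, 180, 180, 180].

## Interface

Orientations are given as [roll, pitch, yaw] about the fixed x, y, z axes, in that order (R = Rz(yaw) Ry(pitch) Rx(roll)).
In Python, from cell import env, read_camera, camera_info, job, models gives the robot as it stands.
- The arm moves only by the tool move_arm, never from a script. Its argument "moves" is a list of rows, each a list of 6 numbers: the shift along the tool's x, y, z in mm, then the turn, a rotation vector about the tool's x, y, z in degrees. In form: [[x, y, z, ax, ay, az], ...]. A call has 1 to 20 rows; each row is the pose to reach, as a shift and turn from the pose commanded when the call began, along the tool's axes at that moment; what a row does not reach only later rows make up. A row lasts 1/12 s, in which the tool goes at most 41.7 mm and 7.16 degrees, less where a joint would pass 70% of its speed; a pose out of reach is approached as far as the arm can. A call with a gripper value outside its range is refused whole. "claw" is the finger opening in mm, from 0 to 87, set as the call begins (left out, the last holds). The fingers move at their own pace and stop on an object; "newtons" is the grip in N (left out, the last holds). Time passes only in rows, so rows that repeat a pose let the fingers close. It gives the time, the measured TCP pose, the force and the opening at its end, in the units of the state.
- env.get_obs(): the state, without advancing time (a new reading comes with each control period).
- read_camera(name): name is "scene" or "top" or "wrist"; returns (picture, depth): 420x560x3 uint8, red, green, blue; 420x560 float32, m along the optical axis (not along the pixel's ray), 0 where there is no reading.
- camera_info(name): a dict with "fx", "fy", "cx", "cy" (pixels), "R" (3x3) and "t" (3): a world point X has camera coordinates R X + t. Camera axes: x right, y down, z forward; pixel columns grow to the right and rows downward; lengths in m; the calibration is good to about 2 mm. A picture is of the moment at which its call begins: read the wrist's pose just before it. camera_info takes no time and is no camera call; for the wrist camera it gives the pose at the moment of the call.
- job.sign_off(): hands the job in, once; it reports no verdict.
Trained networks look in the newest picture that a camera, given by its name, has taken for a name from the list of things; names that differ only in an ending like _2 or _b are one class to them, and where a whole thing is asked for, a point or a joint stands for the part that bears it (a point fixed in the world has none). Each returns a list of dicts, best first, with "score" (0 to 1); they miss things now and then, are a little off and sometimes report something else, mostly with a low value. They report only what shows in the picture. A call takes as long as a camera call.
- models.spot_in(target, camera): "point" ([x, y, z] in m, in world coordinates, good to about 4 mm: the middle of the surface that is visible of it).
- models.cut_out(target, camera): "mask" (420x560 bool, what is visible of it).
The state is a dict: "time_s": time; "qpos": joint angles; "joint_velocities": joint speeds; "effort": joint torques, N m; "tool_pos": TCP position; "tool_rot": TCP orientation; "force": force on the tool from outside, world axes, zero at the start; "wrist_torque": the same for the moment, N m; "grip_width": finger opening in m.
Only numpy, scipy, OpenCV 4.12 (cv2) and the standard library are available. Lean on these libraries where they do the work, as an engineer would, in place of code of your own. Each camera call takes 0.05 s, during which the arm holds its last target.

## Task

Check the wooden round for straightness: with the fingertips on its top, push it so that it rolls along the grey checking board, through at least one full turn, and stops lying along the red line, right over it. Keep it on the board all the way and touch only its upper half, never pinching or lifting it, and leave it at rest there without disturbing the things standing around.

Things in the scene. Friction and masses are not known exactly. Their poses are not given: they have to be found in the camera images.
- round: loose light-wood cylinder, diameter 44 mm, 130 mm long, 0.11 to 0.22 kg, lying across the board in one half of it. Origin: its centre, on the axis, 22 mm above the board's face; its x runs along the axis, y and z turn as it rolls. Rolling is slightly resisted: let go at 50 mm/s it stops in 2 to 3 mm and stays. Without slip, a fingertip dragged across its top moves it half as far as the fingertip goes.
- stripe (a point): point on the blue stripe along the round, at mid length, on its surface (22 mm from the axis); straight up at the start, it goes once round per 138 mm of rolling
- board: fixed flat checking board, grey face on plywood, 160 mm (its x) by 380 mm (its y, the direction of rolling), 12 mm thick with no rim. Origin at the centre of its underside, on the bench; its face is at z = 12 mm
- line: red finish line painted across the board's face, 144 mm long (its x, parallel to the board's x) and 8 mm wide (its y), flat. Origin at its middle, on the face. It lies 170 to 255 mm from the round, in the board's +y or -y direction
- screw_jar: bystander: clear jar of screws with blue lid, 62 mm across, 90 mm tall, standing beyond the board's +y end; origin at the centre of its underside
- sanding_block: bystander: brown sanding block, 67 x 112 x 26 mm, lying just beyond the board's -y end; origin at the centre of its underside
- glue_bottle: bystander: small white bottle with a blue pointed cap, 27 mm across, 70 mm tall, standing beside the jar beyond the board's +y end; origin at the centre of its underside

How it is judged (in metres and radians):
On the way, in this order (a step that is already met when the one before it is completed fails the run):
1. the round has rolled half a turn on the board: its stripe is underneath (height (world z) of stripe below 0.02 m), for 0.04 s.
2. the round has rolled a full turn: its stripe is on top again (height (world z) of stripe above 0.048 m), for 0.04 s.
At the end, for the whole second after the job is handed in: the round lies at rest on the board's face over the red line: its middle within 10 mm of the line's centre line and within 30 mm of the line's middle lengthwise, its axis within 0.17 rad of the line's direction (y of round in the frame of line between -0.01 and 0.01 m and x of round in the frame of line between -0.03 and 0.03 m and angle between the x axis of round and the x axis of line, either way round below 0.17 rad and height (world z) of round between 0.03 and 0.038 m and linear speed of round below 0.01 m/s and angular speed of round below 0.2 rad/s); the robot touches nothing.
It fails at once if the round is lifted off the board or falls from it (height (world z) of round above 0.04 m or height (world z) of round below 0.028 m).
It fails at once if the round is touched with the fingertips reaching below its axis (its lower half, or a pinch) (contact force between any of the fingers, the arm and round above 0.2 N and height (world z) of the grasp point below 0.046 m).
It fails at once if a bystander is shoved or knocked over (distance of any of screw_jar, sanding_block, glue_bottle from where it was at the start of the episode above 0.015 m or angle between any of screw_jar, sanding_block, glue_bottle's own z axis and vertical above 0.3 rad).
It also fails if it takes over 61 s, if anything falls off the work surface, if the arm or the gripper's body presses on something with over 40 N, if the wrist force passes 120 N, or if a joint passes its speed limit or range.

## Working session

There is one attempt and no reset: what is moved stays moved. The work goes in short steps, Python scripts to look and compute and a tool call to move; the robot and the scene stay as the last step left them, time stands still between calls to the robot, and variables do not carry over. Pictures are saved under pics/ and viewed, and the job is handed in when it is done.

Besides the shell and the picture viewer there is one more tool, called by a JSON object that holds its "api" and its "payload", one argument or row to a line. move_arm: Moves the arm, as the interface text tells. Its arguments: {"type":"object","properties":{"moves":{"type":"array","items":{"type":"array","items":{"type":"number"}}},"claw":{"type":"number"},"newtons":{"type":"number"}},"required":["moves"]}

```bash
ls; mkdir -p pics
python3 - <<'E'
from cell import env, read_camera, camera_info, job, models
import cv2, numpy as np
print(env.get_obs(), env.nose_length)
for n in ["scene","top"]:
    p,d=read_camera(n); cv2.imwrite(f"pics/{n}0.png",p[:,:,::-1])
    for t in ["round","stripe","board","line","screw_jar","sanding_block","glue_bottle"]:
        try: print(n,t,[(np.round(r["point"],4).tolist(),round(r["score"],2)) for r in models.spot_in(t,n)[:2]])
        except Exception as e: print(n,t,e)
E
```

```text
pics
{'time_s': 0.0, 'qpos': array([-72.87268779,  18.43999477,  -4.01834706,  83.17503315,
         1.29474177,  78.53898751,  -3.25924364]), 'joint_velocities': array([ 0.07718527, -0.08672933,  0.01007107,  0.00260322, -0.11975559,
       -0.00068605, -0.09018962]), 'effort': array([ 6.76573363e-04, -4.91301906e+01, -4.03652675e-01, -3.12525272e+01,
       -6.38778205e-02,  4.42644081e-02,  2.23811849e-04]), 'tool_pos': array([0.18251427, 0.62330326, 0.23245011]), 'tool_rot': array([-9.01087763e+01, -4.51007524e-03, -1.63141787e+01]), 'force': array([-0.22299782,  0.21937624,  1.00320465]), 'wrist_torque': array([-0.0031561 , -0.03126406, -0.0403693 ]), 'grip_width': 0.08689495077832096} 0.011
scene round [([0.4259, 0.2725, 0.0494], 0.6)]
scene stripe [([0.4209, 0.2711, 0.0506], 0.7)]
scene board [([0.4346, 0.2039, 0.0144], 0.87)]
scene line []
scene screw_jar [([0.4383, 0.4403, 0.0614], 0.82)]
scene sanding_block []
scene glue_bottle [([0.3842, 0.422, 0.0382], 0.69)]
top round [([0.4432, 0.2578, 0.0552], 0.87)]
top stripe [([0.4437, 0.2579, 0.0521], 0.63)]
top board [([0.4455, 0.2597, 0.0561], 0.63), ([0.4529, 0.1762, 0.0137], 0.55)]
top line [([0.4672, 0.0567, 0.0115], 0.56)]
top screw_jar [([0.4598, 0.4265, 0.0937], 0.83)]
top sanding_block [([0.4586, -0.0415, 0.0267], 0.73)]
top glue_bottle [([0.3863, 0.4112, 0.0437], 0.58), ([0.4597, 0.4273, 0.0894], 0.19)]
```

View pics/top0.png

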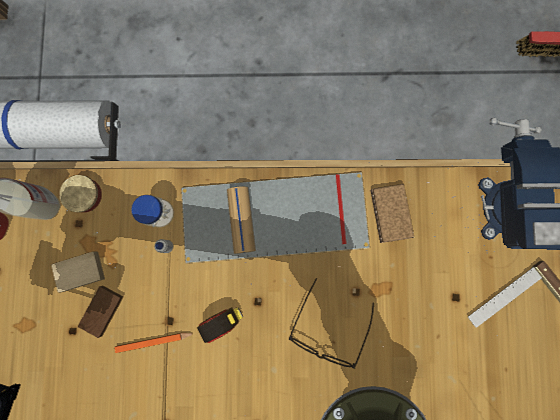

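View pics/scene0.png

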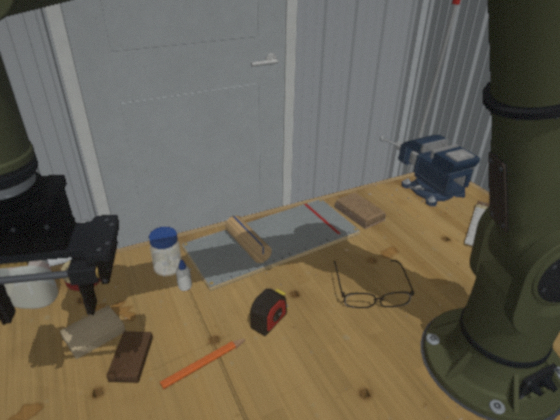

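```bash
cat > h.py <<'E'
from cell import env, read_camera, camera_info, job, models
import cv2, numpy as np
def deproj(mask,d,ci):
    v,u=np.nonzero(mask&(d>0)); z=d[v,u]
    P=np.stack([(u-ci["cx"])/ci["fx"]*z,(v-ci["cy"])/ci["fy"]*z,z],1)
    return (P-np.array(ci["t"]))@np.array(ci["R"])
def onplane(u,v,ci,h):
    r=np.stack([(u-ci["cx"])/ci["fx"],(v-ci["cy"])/ci["fy"],np.ones_like(u,dtype=float)],1)@np.array(ci["R"])
    c=-np.array(ci["R"]).T@np.array(ci["t"])
    return c+r*((h-c[2])/r[:,2])[:,None]
def rect(P):
    (c,s,a)=cv2.minAreaRect((P[:,:2]*1000).astype(np.float32)); return np.round(c,1),np.round(s,1),round(a,1)
def redline(p,ci):
    hsv=cv2.cvtColor(p,cv2.COLOR_RGB2HSV); m=(((hsv[...,0]<8)|(hsv[...,0]>172))&(hsv[...,1]>130)&(hsv[...,2]>60))
    return m
E
python3 - <<'E'
from h import *
p,d=read_camera("top"); ci=camera_info("top")
for t in ["round","line","board","stripe","screw_jar","sanding_block","glue_bottle"]:
    r=models.cut_out(t,"top")
    for q in r[:2]:
        m=np.asarray(q["mask"]); P=deproj(m,d,ci); v,u=np.nonzero(m)
        h={"round":.034,"line":.012,"board":.012,"stripe":.056}.get(t,.03)
        print(t,round(q["score"],2),m.sum(),"depth",rect(P),np.round(np.median(P[:,2]),4),"plane",rect(onplane(u,v,ci,h)), u.min(),u.max(),v.min(),v.max())
m=redline(p,ci); m[:, :300]=0;m[:,380:]=0;m[:150]=0;m[260:]=0
v,u=np.nonzero(m); P=onplane(u,v,ci,.012); print("red",rect(P)); c=P[:,:2].mean(0); w,V=np.linalg.eigh(np.cov((P[:,:2]-c).T)); print(c,V[:,1])
big=cv2.resize(p[150:280,170:430,::-1],None,fx=3,fy=3,interpolation=cv2.INTER_CUBIC); cv2.imwrite("pics/z.png",big)
print(ci["fx"])
print(env.get_obs()["time_s"])
E
```

```text
round 0.92 1397 depth (array([444.3, 259.9]), array([130. ,  43.2]), 7.7) 0.0535 plane (array([446.1, 260.7]), array([133.2,  43.8]), 7.5) 227 255 187 252
line 0.83 314 depth (array([470.5,  58.4]), array([141. ,  11.9]), 5.2) 0.0129 plane (array([470.6,  58.2]), array([141.1,  11.6]), 4.8) 336 345 174 242
board 0.67 12350 depth (array([453.3, 195.9]), array([162.1, 386.7]), 4.8) 0.0126 plane (array([452.4, 195.2]), array([160. , 381.6]), 4.8) 182 369 172 263
stripe 0.74 1486 depth (array([447., 263.]), array([139. ,  49.2]), 6.9) 0.0531 plane (array([443.5, 257.9]), array([132.3,  45.3]), 6.8) 227 255 186 253
screw_jar 0.71 1084 depth (array([466.7, 450.8]), array([94.4, 63.7]), 76.1) 0.0893 plane (array([464. , 442.2]), array([85.3, 63.5]), 89.8) 132 173 195 226
screw_jar 0.4 274 depth (array([468.6,  58.5]), array([140.7,  10.2]), 5.3) 0.0129 plane (array([466.9,  60.2]), array([138.1,  10. ]), 5.4) 336 345 175 243
sanding_block 0.98 1920 depth (array([462.3, -48.5]), array([116.4,  73.9]), 9.8) 0.0269 plane (array([459.4, -42.1]), array([112.7,  71.1]), 10.0) 371 413 184 242
glue_bottle 0.75 231 depth (array([392.4, 424.2]), array([29.1, 39.7]), 0.2) 0.0456 plane (array([391.9, 416.1]), array([28.1, 37. ]), 0.1) 155 173 239 253
glue_bottle 0.49 1487 depth (array([448.2, 263.1]), array([140.5,  48.9]), 7.1) 0.0531 plane (array([446.6, 261.5]), array([137.5,  45.9]), 6.9) 227 255 185 253
red (array([469.8,  58.8]), array([143.5,   7. ]), 4.7)
[0.46832904 0.05871087] [-0.99654411 -0.08306527]
431.1859038561933
1.2
```

View pics/z.png

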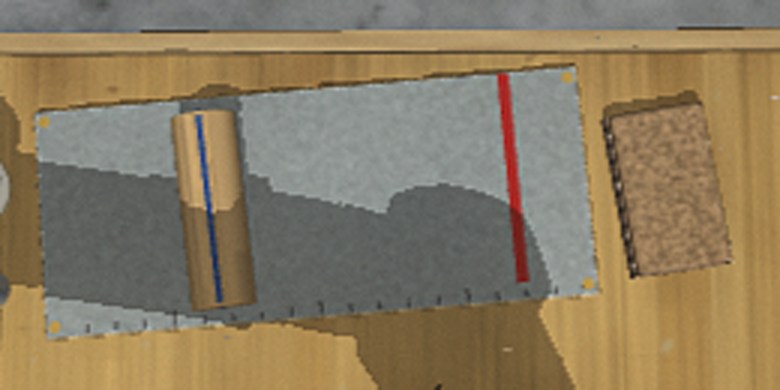

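{"api": "move_arm", "payload": {
  "moves": [
    [29, 0, -22, 0, 5.5, 0],
    [58, 0, -45, 0, 11, 0],
    [87, 0, -67, 0, 16.5, 0],
    [116, 0, -90, 0, 22, 0],
    [145, 0, -112, 0, 27.5, 0],
    [174, 0, -135, 0, 33, 0],
    [203, 0, -157, 0, 38.5, 0],
    [232, 0, -180, 0, 44, 0],
    [261, 0, -202, 0, 49.5, 0],
    [290, 0, -225, 0, 55, 0],
    [320, 0, -248, 0, 60.5, 0],
    [350, 30, -270, 0, 66.7, 0],
    [350, 65, -270, 0, 66.7, 0],
    [350, 94, -270, 0, 66.7, 0],
    [350, 94, -270, 0, 66.7, 0],
    [350, 94, -270, 0, 66.7, 0]
  ],
  "claw": 60
}}

```text
time_s: 2.53
tool_pos: [0.4418, 0.2659, 0.1388]
tool_rot: [-90.1, -0.1, -83.0]
force: [0.7, 0.8, -0.4]
grip_width: 0.0601
```

Run:
```python
from h import *
p,d=read_camera("wrist"); ci=camera_info("wrist"); cv2.imwrite("pics/w1.png",p[:,:,::-1])
for q in models.cut_out("round","wrist")[:1]:
    m=np.asarray(q["mask"]); P=deproj(m,d,ci); print(q["score"],m.sum(),rect(P),np.percentile(P[:,2],[1,50,99]))
print(env.get_obs()["force"],env.get_obs()["tool_pos"])
```

```text
0.86 9418 (array([441.6, 257.9]), array([140.3,  55.8]), 7.3) [0.03564211 0.05417512 0.05835224]
[ 0.84757356 -0.70926132  0.47443293] [0.44355482 0.26769667 0.14159908]
```

View pics/w1.png

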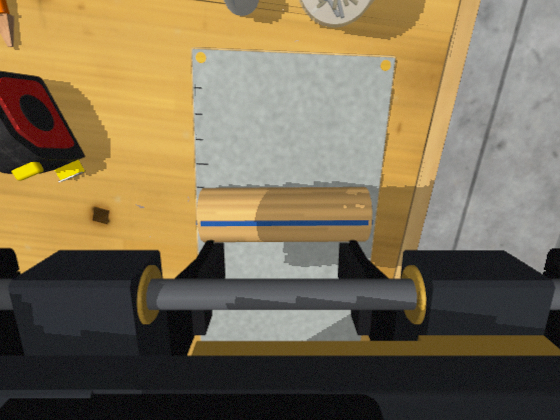

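{"api": "move_arm", "payload": {
  "moves": [
    [0, 25, 0, 0, 0, 0],
    [0, 50, 0, 0, 0, 0],
    [0, 65, 0, 0, 0, 0],
    [0, 70, 0, 0, 0, 0],
    [0, 71, 0, 0, 0, 0],
    [0, 72, 0, 0, 0, 0]
  ]
}}

```text
time_s: 3.13
tool_pos: [0.4438, 0.2676, 0.0694]
tool_rot: [-89.8, 0.1, -83.0]
force: [-0.3, -0.4, 0.6]
grip_width: 0.0603
```

Run:
```python
from h import *
p,d=read_camera("wrist"); cv2.imwrite("pics/w2.png",p[:,:,::-1])
print(env.get_obs()["force"],env.get_obs()["tool_pos"])
```

```text
[ 0.64036522 -0.44007342 -0.33635988] [0.44388054 0.26751101 0.0693707 ]
```

View pics/w2.png

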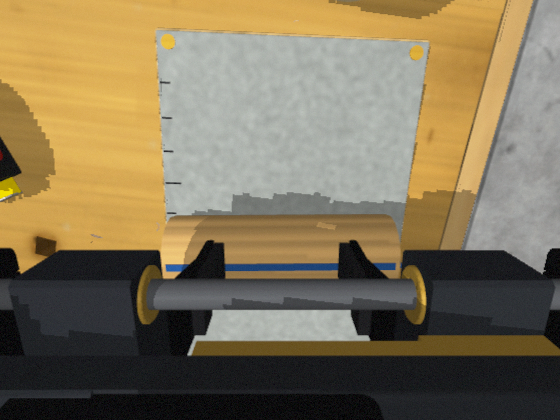

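{"api": "move_arm", "payload": {
  "moves": [
    [0, 1, 0, 0, 0, 0],
    [0, 2, 0, 0, 0, 0],
    [0, 2, 0, 0, 0, 0]
  ]
}}

```text
time_s: 3.43
tool_pos: [0.4437, 0.2673, 0.0673]
tool_rot: [-89.9, 0.1, -83.0]
force: [-0.9, 0.8, 4.3]
grip_width: 0.0601
```

{"api": "move_arm", "payload": {
  "moves": [
    [5, 0.5, 0, 0, 0, 0],
    [10, 0.5, 0, 0, 0, 0],
    [15, 0.5, 0, 0, 0, 0],
    [20, 0.5, 0, 0, 0, 0],
    [25, 0.5, 0, 0, 0, 0],
    [28, 0.5, 0, 0, 0, 0],
    [28, 0.5, 0, 0, 0, 0]
  ]
}}

```text
time_s: 4.02
tool_pos: [0.4474, 0.2388, 0.0671]
tool_rot: [-89.9, 0.1, -83.1]
force: [-1.6, -0.2, 7.5]
grip_width: 0.0599
```

Run:
```python
from h import *
p,d=read_camera("wrist"); cv2.imwrite("pics/w3.png",p[:,:,::-1])
p,d=read_camera("top"); cv2.imwrite("pics/t3.png",cv2.resize(p[150:280,170:430,::-1],None,fx=3,fy=3,interpolation=cv2.INTER_CUBIC))
for n in ["top","wrist"]:
  print([(q["point"],q["score"]) for q in models.spot_in("round",n)])
print(env.get_obs()["force"],env.get_obs()["tool_pos"])
```

```text
[]
[([0.4476, 0.2535, 0.0543], 0.97)]
[0.25376363 0.13987401 8.33978491] [0.44731652 0.23948392 0.06719067]
```

View pics/w3.png

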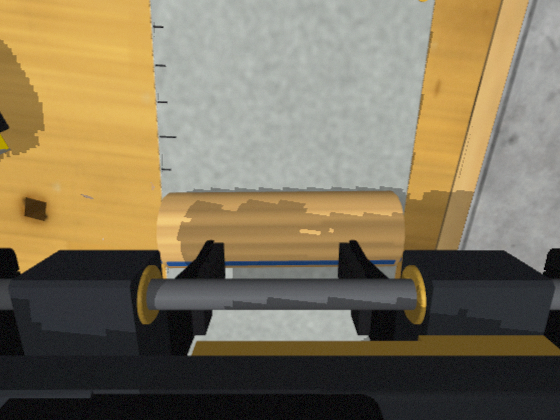

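View pics/t3.png

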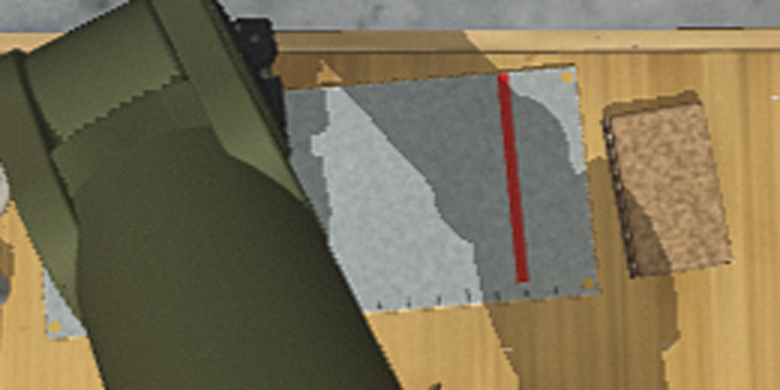

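{"api": "move_arm", "payload": {
  "moves": [
    [0, -6, 0, 0, 0, 0],
    [-6, -6, 0, 0, 0, 0],
    [-14, -6, 0, 0, 0, 0],
    [-14, -1, 0, 0, 0, 0],
    [-14, 0, 0, 0, 0, 0],
    [-7, 0, 0, 0, 0, 0],
    [0, 0, 0, 0, 0, 0],
    [7, 0, 0, 0, 0, 0],
    [14, 0, 0, 0, 0, 0],
    [14, 0, 0, 0, 0, 0]
  ]
}}

```text
time_s: 5.05
tool_pos: [0.4487, 0.2248, 0.067]
tool_rot: [-89.9, 0.1, -83.1]
force: [-4.5, -1.5, 16.3]
grip_width: 0.0602
```

```bash
cat >> h.py <<'E'
from scipy.optimize import least_squares
def roundpose(cam="wrist",save=None):
    p,d=read_camera(cam); ci=camera_info(cam)
    if save: cv2.imwrite(save,p[:,:,::-1])
    q=models.cut_out("round",cam)
    if not q: print("none"); return
    m=cv2.erode(np.asarray(q[0]["mask"]).astype(np.uint8),np.ones((5,5)))>0
    P=deproj(m,d,ci); P=P[(P[:,2]>.03)&(P[:,2]<.065)]; c0=P.mean(0)
    def f(x):
        a=np.array([np.cos(x[1]),np.sin(x[1])]); n=np.array([-a[1],a[0]])
        s=(P[:,:2]-c0[:2])@n-x[0]
        return np.hypot(s,P[:,2]-.034-x[2])-.022
    r=least_squares(f,[0,np.radians(7),0],loss="soft_l1",f_scale=.002)
    x=r.x; a=np.array([np.cos(x[1]),np.sin(x[1])]); n=np.array([-a[1],a[0]])
    al=(P[:,:2]-c0[:2])@a; mid=(np.percentile(al,.5)+np.percentile(al,99.5))/2
    c=c0[:2]+n*x[0]+a*mid
    L=np.array([.470,.0585]); th=np.radians(4.8); la=np.array([np.cos(th),np.sin(th)]); ln=np.array([la[1],-la[0]])
    o=env.get_obs(); u=np.array([np.cos(np.radians(-83)),np.sin(np.radians(-83))])
    print(cam,"c",np.round(c*1000,1),"ang",round(np.degrees(x[1]),1),"dz",round(x[2]*1000,1),"rms",round(np.std(f(x))*1000,2),"len",round(np.ptp(al)*1000),
      "| to go",round((L-c)@ln*1000,1),"along",round((c-L)@la*1000,1),"| tip-round",round((o["tool_pos"][:2]-c)@u*1000,1),"lateral",round((o["tool_pos"][:2]-c)@a*1000,1),"F",np.round(o["force"],1),"t",o["time_s"])
E
python3 -c "
from h import *
roundpose(save='pics/w4.png')"
```

```text
wrist c [448.2 233.8] ang 7.4 dz -0.8 rms 0.55 len 127 | to go 176.5 along -7.0 | tip-round 7.9 lateral -0.7 F [-4.3 -1.3 15.9] t 5.15
```

View pics/w4.png

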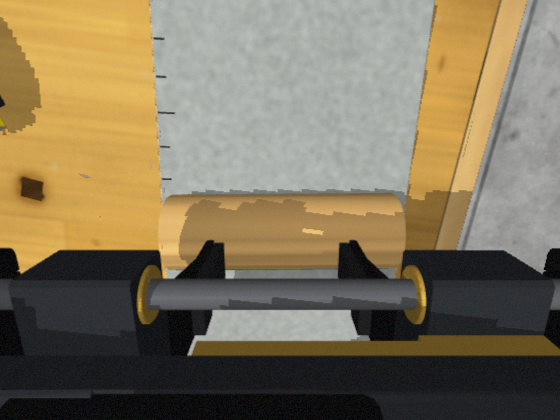

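{"api": "move_arm", "payload": {
  "moves": [
    [0, -6, 0, 0, 0, 0],
    [-7, -6, 0, 0, 0, 0],
    [-15, -6, 0, 0, 0, 0],
    [-15, -1.5, 0, 0, 0, 0],
    [-15, -0.7, 0, 0, 0, 0],
    [-7, -0.7, 0, 0, 0, 0],
    [0, -0.7, 0, 0, 0, 0],
    [7, -0.7, 0, 0, 0, 0],
    [14, -0.7, 0, 0, 0, 0],
    [14, -0.7, 0, 0, 0, 0],
    [14, -6, 0, 0, 0, 0],
    [7, -6, 0, 0, 0, 0],
    [-1, -6, 0, 0, 0, 0],
    [-1, -1.5, 0, 0, 0, 0],
    [-1, -0.7, 0, 0, 0, 0],
    [7, -0.7, 0, 0, 0, 0],
    [14, -0.7, 0, 0, 0, 0],
    [21, -0.7, 0, 0, 0, 0],
    [28, -0.7, 0, 0, 0, 0],
    [28, -0.7, 0, 0, 0, 0]
  ]
}}

```text
time_s: 6.82
tool_pos: [0.4516, 0.1969, 0.0671]
tool_rot: [-90.0, 0.0, -83.0]
force: [-4.0, -0.7, 14.9]
grip_width: 0.0595
```

```bash
python3 -c "
from h import *
roundpose(save='pics/w5.png')"
```

```text
wrist c [452.2 202.3] ang 7.4 dz -0.8 rms 0.56 len 127 | to go 144.8 along -5.7 | tip-round 4.3 lateral -1.4 F [-4.3 -0.2 15. ] t 6.9167
```

{"api": "move_arm", "payload": {
  "moves": [
    [0, -6, 0, 0, 0, 0],
    [-6, -6, 0, 0, 0, 0],
    [-12, -6, 0, 0, 0, 0],
    [-12, -1.5, 0, 0, 0, 0],
    [-12, -0.6, 0, 0, 0, 0],
    [-4, -0.6, 0, 0, 0, 0],
    [4, -0.6, 0, 0, 0, 0],
    [11, -0.6, 0, 0, 0, 0],
    [18, -0.6, 0, 0, 0, 0],
    [18, -0.6, 0, 0, 0, 0],
    [18, -6, 0, 0, 0, 0],
    [10, -6, 0, 0, 0, 0],
    [3, -6, 0, 0, 0, 0],
    [3, -1.5, 0, 0, 0, 0],
    [3, -0.6, 0, 0, 0, 0],
    [11, -0.6, 0, 0, 0, 0],
    [19, -0.6, 0, 0, 0, 0],
    [26, -0.6, 0, 0, 0, 0],
    [33, -0.6, 0, 0, 0, 0],
    [33, -0.6, 0, 0, 0, 0]
  ]
}}

```text
time_s: 8.58
tool_pos: [0.4557, 0.1635, 0.0672]
tool_rot: [-90.0, 0.0, -83.0]
force: [-2.4, -0.5, 10.9]
grip_width: 0.0599
```

```bash
python3 -c "
from h import *
roundpose(save='pics/w6.png')"
```

```text
wrist c [456.5 169.9] ang 7.4 dz -0.8 rms 0.56 len 127 | to go 112.2 along -4.2 | tip-round 5.2 lateral -1.6 F [-2.9 -0.4 11.3] t 8.6833
```

View pics/w6.png

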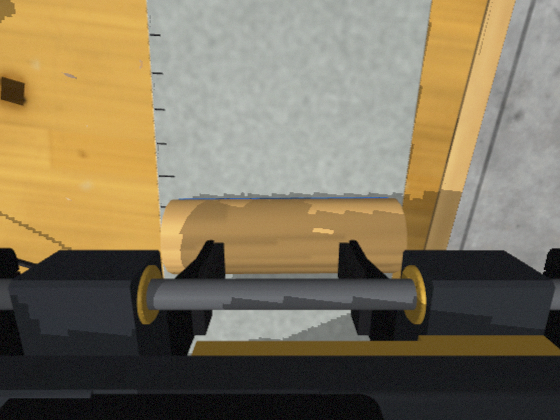

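{"api": "move_arm", "payload": {
  "moves": [
    [0, -6, 0, 0, 0, 0],
    [-6, -6, 0, 0, 0, 0],
    [-13, -6, 0, 0, 0, 0],
    [-13, -1.0, 0, 0, 0, 0],
    [-13, -0.3, 0, 0, 0, 0],
    [-5, -0.3, 0, 0, 0, 0],
    [3, -0.3, 0, 0, 0, 0],
    [11, -0.3, 0, 0, 0, 0],
    [18, -0.3, 0, 0, 0, 0],
    [18, -0.3, 0, 0, 0, 0],
    [18, -6, 0, 0, 0, 0],
    [10, -6, 0, 0, 0, 0],
    [3, -6, 0, 0, 0, 0],
    [3, -1.0, 0, 0, 0, 0],
    [3, -0.3, 0, 0, 0, 0],
    [11, -0.3, 0, 0, 0, 0],
    [19, -0.3, 0, 0, 0, 0],
    [27, -0.3, 0, 0, 0, 0],
    [34, -0.3, 0, 0, 0, 0],
    [34, -0.3, 0, 0, 0, 0]
  ]
}}

```text
time_s: 10.35
tool_pos: [0.46, 0.1295, 0.0672]
tool_rot: [-90.0, -0.0, -83.1]
force: [-1.7, -1.0, 8.6]
grip_width: 0.0595
```

```bash
python3 -c "
from h import *
roundpose(save='pics/w7.png')"
```

```text
wrist c [460.7 136.4] ang 7.4 dz -0.7 rms 0.59 len 128 | to go 78.4 along -2.7 | tip-round 5.6 lateral -1.6 F [-1.5 -0.   8.6] t 10.45
```

{"api": "move_arm", "payload": {
  "moves": [
    [0, -6, 0, 0, 0, 0],
    [-6, -6, 0, 0, 0, 0],
    [-13, -6, 0, 0, 0, 0],
    [-13, -1.0, 0, 0, 0, 0],
    [-13, 0, 0, 0, 0, 0],
    [-5, 0, 0, 0, 0, 0],
    [3, 0, 0, 0, 0, 0],
    [11, 0, 0, 0, 0, 0],
    [18, 0, 0, 0, 0, 0],
    [18, 0, 0, 0, 0, 0],
    [18, -6, 0, 0, 0, 0],
    [10, -6, 0, 0, 0, 0],
    [3, -6, 0, 0, 0, 0],
    [3, -1.0, 0, 0, 0, 0],
    [3, 0, 0, 0, 0, 0],
    [11, 0, 0, 0, 0, 0],
    [19, 0, 0, 0, 0, 0],
    [27, 0, 0, 0, 0, 0],
    [34, 0, 0, 0, 0, 0],
    [34, 0, 0, 0, 0, 0]
  ]
}}

```text
time_s: 12.12
tool_pos: [0.4642, 0.0956, 0.0672]
tool_rot: [-90.0, -0.0, -83.1]
force: [-0.4, -0.2, 8.3]
grip_width: 0.0601
```

```bash
python3 -c "
from h import *
roundpose(save='pics/w8.png')"
```

```text
wrist c [465.  102.7] ang 7.4 dz -0.8 rms 0.56 len 127 | to go 44.5 along -1.3 | tip-round 5.9 lateral -1.7 F [-0.8 -0.2  8.6] t 12.2167
```

View pics/w8.png

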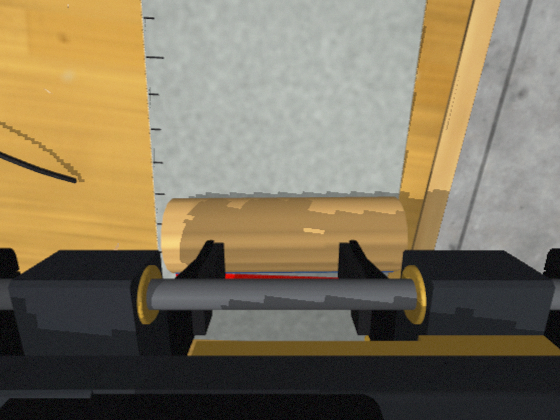

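{"api": "move_arm", "payload": {
  "moves": [
    [0, -6, 0, 0, 0, 0],
    [-6, -6, 0, 0, 0, 0],
    [-13, -6, 0, 0, 0, 0],
    [-13, -1.0, 0, 0, 0, 0],
    [-13, 0, 0, 0, 0, 0],
    [-5, 0, 0, 0, 0, 0],
    [3, 0, 0, 0, 0, 0],
    [11, 0, 0, 0, 0, 0],
    [18, 0, 0, 0, 0, 0],
    [18, 0, 0, 0, 0, 0],
    [18, -6, 0, 0, 0, 0],
    [10, -6, 0, 0, 0, 0],
    [3, -6, 0, 0, 0, 0],
    [3, -1.0, 0, 0, 0, 0],
    [3, 0, 0, 0, 0, 0],
    [11, 0, 0, 0, 0, 0],
    [19, 0, 0, 0, 0, 0],
    [27, 0, 0, 0, 0, 0],
    [34, 0, 0, 0, 0, 0],
    [34, 0, 0, 0, 0, 0]
  ]
}}

```text
time_s: 13.88
tool_pos: [0.4683, 0.0618, 0.0672]
tool_rot: [-89.9, -0.0, -83.1]
force: [-1.1, -0.6, 8.4]
grip_width: 0.0596
```

```bash
python3 -c "
from h import *
roundpose(save='pics/w9.png')"
```

```text
wrist c [469.4  69.2] ang 7.4 dz -0.8 rms 0.56 len 128 | to go 10.7 along 0.3 | tip-round 6.1 lateral -2.0 F [-1.3  0.2  8.1] t 13.9833
```

View pics/w9.png

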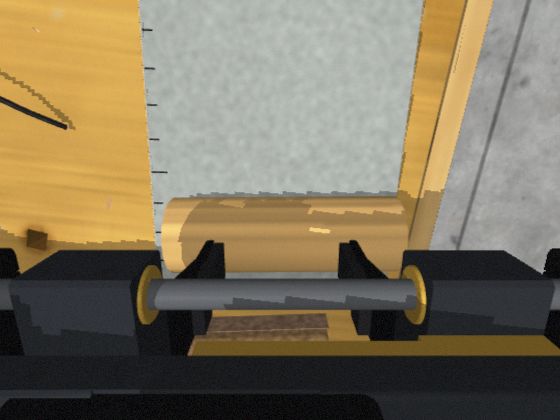

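{"api": "move_arm", "payload": {
  "moves": [
    [0, -6, 0, 0, 0, 0],
    [-6, -6, 0, 0, 0, 0],
    [-11, -6, 0, 0, 0, 0],
    [-11, -1.0, 0, 0, 0, 0],
    [-11, 0, 0, 0, 0, 0],
    [-6, 0, 0, 0, 0, 0],
    [-1, 0, 0, 0, 0, 0],
    [4, 0, 0, 0, 0, 0],
    [8, 0, 0, 0, 0, 0],
    [8, 0, 0, 0, 0, 0],
    [8, 0, 0, 0, 0, 0],
    [8, -3, 0, 0, 0, 0],
    [8, -10, 0, 0, 0, 0],
    [8, -40, 0, 0, 0, 0],
    [8, -80, 0, 0, 0, 0]
  ]
}}

```text
time_s: 15.23
tool_pos: [0.4656, 0.0544, 0.1446]
tool_rot: [-90.4, -0.1, -83.0]
force: [0.5, 0.1, -0.3]
grip_width: 0.0598
```

```bash
python3 -c "
from h import *
roundpose(save='pics/w10.png')"
```

```text
wrist c [478.4  60.5] ang 7.7 dz 8.7 rms 0.66 len 126 | to go 1.3 along 8.6 | tip-round 4.1 lateral -6.6 F [1.4 0.6 0.4] t 15.3333
```

View pics/w10.png

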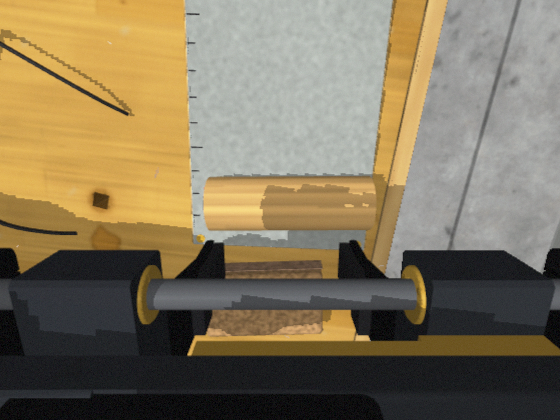

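{"api": "move_arm", "payload": {
  "moves": [
    [-40, -20, 0, 0, 0, 0],
    [-80, -40, 0, 0, 0, 0],
    [-120, -60, 0, 0, 0, 0],
    [-160, -60, 0, 0, 0, 0],
    [-200, -60, 0, 0, 0, 0],
    [-240, -60, 0, 0, 0, 0],
    [-260, -60, 0, 0, 0, 0],
    [-260, -60, 0, 0, 0, 0],
    [-260, -60, 0, 0, 0, 0]
  ]
}}

```text
time_s: 16.08
tool_pos: [0.436, 0.3142, 0.2058]
tool_rot: [-90.1, -0.1, -82.8]
force: [-0.2, -0.8, 1.3]
grip_width: 0.06
```

```bash
python3 -c "
from h import *
roundpose('top')
roundpose('top')
p,d=read_camera('top'); cv2.imwrite('pics/t11.png',cv2.resize(p[150:280,230:430,::-1],None,fx=4,fy=4,interpolation=cv2.INTER_CUBIC))
r=models.cut_out('round','top')
m=np.asarray(r[0]['mask']); v,u=np.nonzero(m); print(rect(onplane(u,v,camera_info('top'),.034)))
roundpose('scene')
m=redline(p,0); m[:, :300]=0;m[:,380:]=0;m[:150]=0;m[260:]=0
v,u=np.nonzero(m); print(u,v)
"
```

```text
top c [470.1  56.8] ang 7.5 dz 0.5 rms 1.27 len 121 | to go -1.7 along -0.0 | tip-round -256.8 lateral 0.7 F [ 0.7  0.3 -0.2] t 16.1833
top c [469.9  56.5] ang 7.3 dz 0.4 rms 1.35 len 123 | to go -2.0 along -0.2 | tip-round -256.8 lateral 0.5 F [-0.4 -0.4 -0.4] t 16.2833
(array([472.7,  56. ]), array([133.3,  46.3]), 6.6)
scene c [464.3  58.9] ang 7.6 dz -2.6 rms 3.78 len 124 | to go 0.8 along -5.7 | tip-round -254.7 lateral 6.6 F [ 0.2 -0.5 -0.9] t 16.4833
[342 343 344 345 342 343 344 345 342 343 344 345 342 343 344 345] [240 240 240 240 241 241 241 241 242 242 242 242 243 243 243 243]
```

View pics/t11.png

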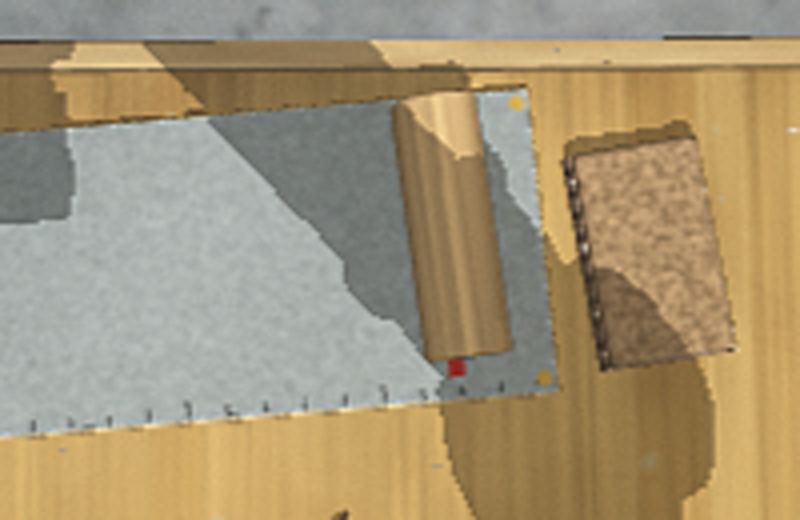

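```bash
python3 -c "
from h import *
print(env.get_obs()['joint_velocities'],env.get_obs()['time_s'])
print(job.sign_off())"
```

```text
[-1.76303112e-01  1.56964111e-01 -3.76828018e-01 -1.03413159e-01
 -3.29548465e-02 -5.69273715e-02  6.79927467e-05] 16.4833
the job is handed in; nothing more can be done
None
```

The round is on the red line, and I handed the job in at about 16.5 s. The verdict is not reported.

**What I did:** I pressed both fingertips on the top of the round, with the jaws lined up along its axis. I then rolled it about 204 mm in twelve short strokes, lifting off between strokes. That is about 1.5 turns.

**Last checks:**
- **Position:** the top camera, read twice about 0.1 s apart, puts the round's middle about 2 mm past the line's centre line. It is about 0 mm off lengthwise and turned about 2.6° (0.045 rad) from the line. The second reading moved by only 0.3 mm.
- **Cameras that disagreed:** the scene camera gave 0.8 mm short across and 6 mm off lengthwise, but its fit was poor (3.8 mm scatter). The last wrist-camera reading was taken while the arm was still moving, so I discarded it.
- **Full turn:** I did not see the stripe on top again in a picture. I saw it come up at the back after 90 mm, and the distance rolled puts it past the top afterwards.
- **Contact:** the fingertips stayed at the height of the round's top throughout. The highest force reading was about 17 N, taken at the end of a call; readings within a stroke were not available.
- **Surroundings:** the sanding block looks unmoved in the last picture. I did not re-measure the jar or the glue bottle, but the fingertips passed well above them. The gripper ended clear, about 0.26 m away.

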